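# Tap the carving block home in the vise

### The arm

A 6-joint arm with a two-finger parallel gripper is mounted at the origin on the work surface. World frame = base frame: x ahead of the robot, y to its left, z up, the work surface at z = 0. Lengths are in m, angles in rad, forces in N, time in s.
With the tool pointing down it reaches from about 0.25 to 0.725 m from the base axis. Payload 4 kg.
Tool frame: the origin (TCP) lies at the very end of the fingers, on their centre line; the grasp point (between the pads) lies 19 mm behind it; z points along the fingers, y is the direction in which the jaws open and shut (so a half turn about z gives the same grasp; the last joint's range is limited). The gripper opens to 85 mm and grips with 20 to 120 N. Pads are 22 mm wide; open, the fingers measure 114 mm over their backs; the gripper's body (76 mm by 85 mm) begins 54 mm behind the grasp point. The pads swing forward as they close: fully open they stand 13 mm farther back than shut.
Start: joints at [-1.168, 0.241, 0.005, 1.335, 0, 1.571], TCP at [0.196, -0.46, 0.231] pointing down, gripper open.
Joint ranges: [-2.72, 2.72], [-1.05, 1.87], [-1.09, 1.28], [-1.99, 2.15], [-1.42, 1.44], [-3.14, 3.14]. Speed limits (rad/s): [2.79, 2.79, 3.14, 3.14, 3.14, 3.14].

### API

Orientations are given as a unit quaternion [x, y, z, w].
In Python, from workcell import bot gives the robot as it stands.
- The arm moves only by the shell command python3 -m crank 'ROWS'. ROWS is JSON, a list that holds one entry, the list of rows, each a list of 5 numbers: the shift along the tool's x, y, z in mm, then the turn about the tool's z in degrees, then the closure in counts, from 0 (fully open) to 255 (shut). In form: [[[tx, ty, tz, turn, grip], ...]]. A call has 1 to 12 rows; each row shifts and turns the pose as measured when the row begins, along the tool's axes as they then stand; what a row does not reach is not made up. A row lasts 1/8 s, in which the tool goes at most 62.5 mm and 10.7 degrees, less where a joint would pass 70% of its speed; a pose out of reach is approached as far as the arm can. A call is refused whole if a number of a shift passes 62.5 or a number of a turn 10.7, either way. A call with a gripper value outside its range is refused whole. The fingers move at their own pace and stop on an object; the grip force is fixed at half the most. Time passes only in rows, so rows that do not move let the fingers close. It gives the time, the measured TCP pose, the force and the opening at its end, in the units of the state.
- bot.get_obs(): the state, without advancing time (a new reading comes with each control period).
- bot.camera(name): name is "scene" or "top" or "wrist"; returns a dict with "img" (480x640x3 uint8, blue, green, red), "depth" (480x640 float32, m along the optical axis (not along the pixel's ray), 0 where there is no reading), "fx", "fy", "cx", "cy" (pixels), "R" (3x3) and "t" (3): a world point X has camera coordinates R X + t; the wrist camera has in their place "T_tool_cam" (4x4, takes a point from camera to tool coordinates, whose origin is the TCP and whose axes are the flange's). Camera axes: x right, y down, z forward; pixel columns grow to the right and rows downward; lengths in m; the calibration is good to about 2 mm. A picture is of the moment at which its call begins: read the wrist's pose just before it.
- bot.job_done(): hands the job in, once; it reports no verdict.
The state is a dict: "clock": time; "joint_pos": joint angles; "joint_vel": joint speeds; "tau": joint torques, N m; "eef_pos": TCP position; "tool_rot": TCP orientation; "ft_force": force on the tool from outside, world axes, zero at the start; "ft_torque": the same for the moment, N m; "grip_width": finger opening in m.
Only numpy, scipy, OpenCV 4.12 (cv2) and the standard library are available. Lean on these libraries where they do the work, as an engineer would, in place of code of your own. Each camera call takes 0.05 s, during which the arm holds its last target.

### The job

The wooden block in the carving vise rode up when the jaws were tightened, so the two steel parallels under it still slide. Pick up the round wooden tapper and with its foot, not with the gripper, tap or push the block straight down until it sits firmly on both parallels and traps them beneath it. Then stand the tapper upright on the table again and let go.

Things in the scene. Friction and masses are not known exactly. Their poses are not given: they have to be found in the camera images.
- tapper: Round tapper of plain brown wood, 110 mm tall, 0.14 kg, standing upright: foot 44 mm wide and 40 mm high, then a plain handle 28 mm in diameter from 48 mm up to the top. The tallest of three things standing to the robot's right; the others, a square-footed stamp of the same wood and a white pot with black cap, may swap places with it. Origin: centre of its underside; z up its axis.
- block: Pale wood block 90 (x) x 60 (y) x 36 (z) mm held between the jaws of the grey vise (an equal spare lies loose elsewhere). Origin: centre of its underside, top face 36 mm above; jaws on its +y and -y sides, z up. It slides only straight up or down: starts 9 to 16 mm above the parallels, gives way under about 6 N (plus 30 N per m/s), stays where left, stops hard on the parallels.
- parallel_a: Loose steel bar, 130 (x) x 10 (y) x 12 (z) mm, lying on the vise bed under the block, along the block's x, about 20 mm to the +y side of its centre; its ends show beyond the block. Origin: centre of its underside, top face 12 mm above it and 42 mm above the table, so the block's top is 78 mm above the table when home.
- parallel_b: The same bar, about 20 mm to the block's -y side. The vise round them is fixed to the table and yawed with the block: base 150 x 150 mm, bed 30 mm above the table, steel jaws 100 mm long, 22 mm thick, their tops 62 mm above the table. Its clamp screw with cross handle (up to 60 mm high) sticks out on the +y side to 147 mm from the block's centre.
Mind the look-alikes: they are no part of the job. Leave any orange or pink look-alike of the tapper alone.

How it is judged:
By the outcome, as a careful person would: the job done as asked, in the order asked, and still so for the second after the job is handed in, with the robot touching nothing.
It also fails if it takes over 48 s, if anything falls off the work surface, if the arm or the gripper's body presses on something with over 40 N, if the wrist force passes 120 N, or if a joint passes its speed limit or range.

## Working session

There is one attempt and no reset: what is moved stays moved. The work goes in short steps, Python scripts to look and compute and a shell command to move; the robot and the scene stay as the last step left them, time stands still between calls to the robot, and variables do not carry over. Pictures are saved under pics/ and viewed, and the job is handed in when it is done.

```bash
mkdir -p pics; cat > h.py <<'E'
import numpy as np, cv2
from workcell import bot
def snap(name):
    o=bot.get_obs(); c=bot.camera(name); 
    np.savez('pics/'+name+'.npz',**{k:v for k,v in c.items()},eef=o['eef_pos'],rot=o['tool_rot'])
    return c,o
def cloud(c):
    d=c['depth'];v,u=np.mgrid[:480,:640]
    P=np.stack([(u-c['cx'])/c['fx']*d,(v-c['cy'])/c['fy']*d,d],-1)
    W=(P-np.asarray(c['t']))@np.asarray(c['R']); W[d==0]=np.nan
    return W
E
python3 - <<'E'
from h import *
for n in ['scene','top']:
    c,o=snap(n); cv2.imwrite(f'pics/{n}1.png',c['img'])
print(o)
E
```

```text
{'clock': 0.05, 'joint_pos': array([-1.16800723e+00,  2.41408119e-01,  3.76588219e-03,  1.33519390e+00,
        7.62215181e-06,  1.57081146e+00]), 'joint_vel': array([-7.77352291e-05, -1.49388135e-03,  2.10297794e-03,  1.89455261e-04,
       -4.61945805e-04,  3.10649202e-03]), 'tau': array([ 9.00092255e-05, -3.73492348e+01,  2.53292084e+01,  1.10231221e-02,
       -3.32512718e-05,  1.30650331e-07]), 'eef_pos': array([ 0.19575608, -0.45942398,  0.23043127]), 'tool_rot': array([ 9.79789575e-01,  2.00028369e-01, -2.00291354e-04, -1.00005323e-03]), 'ft_force': array([-0.56865728,  0.85472795, -0.87897679]), 'ft_torque': array([0.01938799, 0.03437634, 0.0141522 ]), 'grip_width': 0.08550041982630865}
```

View pics/scene1.png

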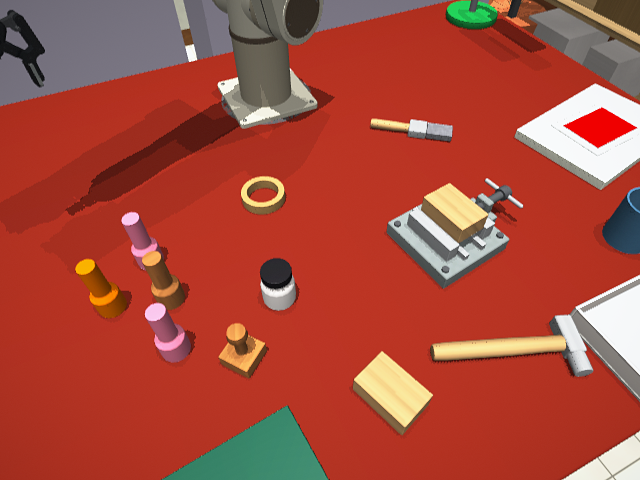

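View pics/top1.png

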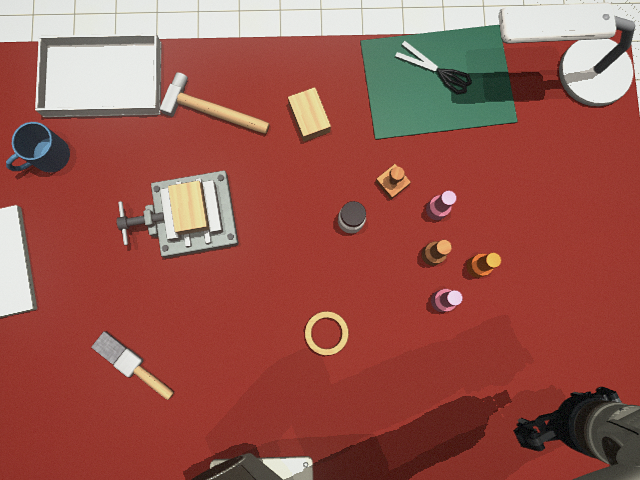

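Candidates in the scene image are: brown round tapper (163,280), orange look-alike (100,290), pinks (140,240) and (168,333), square stamp (242,350) and pot (277,283). By the description I choose the brown round one, at (437,252) in the top view. The block is the one in the vise at (187,207) in the top view. The one at (309,113) is the loose spare.

```bash
cat > m.py <<'E'
from h import *
c=dict(np.load('pics/top.npz')); W=cloud(c); s=dict(np.load('pics/scene.npz')); WS=cloud(s)
img=c['img']
a=cv2.resize(img[170:330,380:540],(600,600),interpolation=cv2.INTER_CUBIC)
cv2.imwrite('pics/cropT.png',a)
b=cv2.resize(img[160:270,105:250],(790,600),interpolation=cv2.INTER_CUBIC)
cv2.imwrite('pics/cropV.png',b)
a=cv2.resize(s['img'][190:380,60:300],(758,600),interpolation=cv2.INTER_CUBIC)
cv2.imwrite('pics/cropS.png',a)
# objects above table near each of standing things: both cams
for nm,w in (('top',W),('scene',WS)):
    m=(w[...,2]>0.085)&(w[...,2]<0.125)&(w[...,0]>0.2)&(w[...,0]<0.7)&(w[...,1]<0)&(w[...,1]>-.5)
    n,l,st,ce=cv2.connectedComponentsWithStats(m.astype(np.uint8))
    for i in range(1,n):
        if st[i,4]>15:
            p=w[l==i]; t=p[p[:,2]>np.percentile(p[:,2],70)]
            print(nm,ce[i].round(),st[i,4],'min',p.min(0).round(3),'max',p.max(0).round(3),'topmed',np.median(t,0).round(4))
    tb=w[(w[...,2]<0.02)&(w[...,2]>-.02)]; print('table z',np.median(tb[:,2]))
E
python3 m.py
```

```text
top [447. 199.] 220 min [ 0.55  -0.372  0.085] max [ 0.577 -0.344  0.116] topmed [ 0.5623 -0.3565  0.1112]
top [442. 248.] 215 min [ 0.458 -0.357  0.085] max [ 0.485 -0.33   0.114] topmed [ 0.471  -0.3441  0.1111]
top [491. 261.] 240 min [ 0.432 -0.446  0.086] max [ 0.458 -0.418  0.115] topmed [ 0.4468 -0.432   0.1112]
top [453. 298.] 227 min [ 0.366 -0.371  0.085] max [ 0.393 -0.343  0.114] topmed [ 0.3788 -0.3557  0.1108]
table z -0.0003585204781899996
scene [132. 224.] 392 min [ 0.367 -0.374  0.085] max [ 0.396 -0.346  0.112] topmed [ 0.382  -0.361   0.1099]
scene [154. 263.] 446 min [ 0.46  -0.36   0.085] max [ 0.488 -0.333  0.112] topmed [ 0.4762 -0.3468  0.1101]
scene [ 88. 271.] 475 min [ 0.433 -0.449  0.085] max [ 0.463 -0.421  0.112] topmed [ 0.449  -0.4361  0.1101]
scene [157. 317.] 524 min [ 0.552 -0.374  0.085] max [ 0.58  -0.347  0.112] topmed [ 0.5655 -0.3603  0.1102]
table z -0.0006031788907536527
```

View pics/cropS.png

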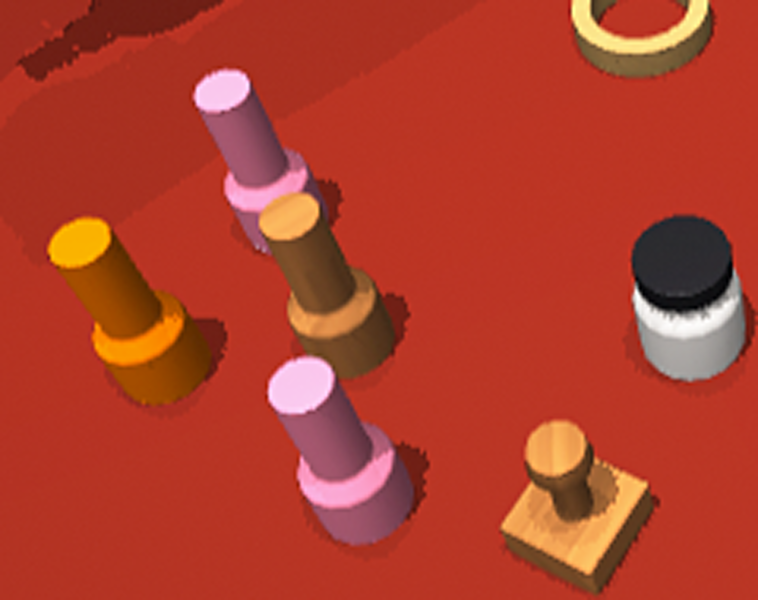

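View pics/cropV.png

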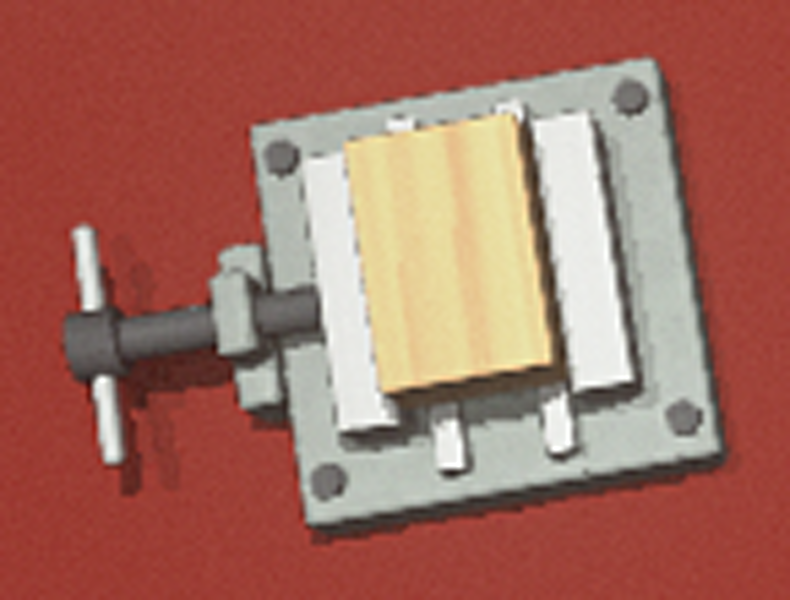

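```bash
cat > v.py <<'E'
from h import *
for nm in ('top','scene'):
    c=dict(np.load(f'pics/{nm}.npz')); w=cloud(c)
    m=(w[...,2]>0.075)&(w[...,2]<0.11)&(w[...,0]>0.4)&(w[...,0]<0.7)&(w[...,1]<0.25)&(w[...,1]>0)
    n,l,st,ce=cv2.connectedComponentsWithStats(m.astype(np.uint8))
    for i in range(1,n):
        if st[i,4]>100:
            p=w[l==i]; zt=np.percentile(p[:,2],80); p=p[p[:,2]>zt-.005]
            print(nm,'blocktop',ce[i],st[i,4],np.median(p[:,2]),cv2.minAreaRect((p[:,:2]*1000).astype(np.float32)))
    m=(w[...,2]>0.05)&(w[...,2]<0.068)&(w[...,0]>0.4)&(w[...,0]<0.7)&(w[...,1]<0.25)&(w[...,1]>0)
    p=w[m];print('jaws',len(p),np.median(p[:,2]))
    m=(w[...,2]>0.02)&(w[...,2]<0.036)&(w[...,0]>0.38)&(w[...,0]<0.72)&(w[...,1]<0.17)&(w[...,1]>-0.1)
    n,l,st,ce=cv2.connectedComponentsWithStats(m.astype(np.uint8))
    for i in range(1,n):
        if st[i,4]>100:
            p=w[l==i];print('bed',len(p),p.min(0),p.max(0),cv2.minAreaRect((p[:,:2]*1000).astype(np.float32)))
E
python3 v.py
```

```text
top blocktop [187.37098765 206.53395062] 1620 0.09214420259630199 ((563.93701171875, 126.55332946777344), (90.9305648803711, 60.75510025024414), 8.99269962310791)
jaws 1408 0.060599201534053376
bed 1921 [0.48166705 0.04267107 0.0200383 ] [0.64748893 0.16945731 0.03592391] ((566.0252685546875, 116.21136474609375), (151.5874481201172, 129.4483184814453), 8.559099197387695)
scene blocktop [454.7218403  209.51560021] 1891 0.0916833646616248 ((565.34716796875, 124.02906799316406), (91.09966278076172, 61.768043518066406), 8.673125267028809)
jaws 1412 0.060325975417417174
bed 2229 [0.49493686 0.03903321 0.02004092] [0.65032299 0.16985844 0.03594846] ((567.9691772460938, 105.08201599121094), (151.7026824951172, 113.81180572509766), 8.836989402770996)
```

The crop shows that the brown round tapper stands between the pink and orange ones, with its foot at crop (340,335). The block sits between the jaws at crop (450,250), with its top about 14 mm above home. The jaws already open along about -67°, into the gaps between the neighbours, so I only need to shift along tool x.

```bash
python3 -m crank '[[[60,1,0,0,0],[60,1,0,0,0],[60,1,0,0,0],[60,1,0,0,0],[60,0,0,0,0],[0,0,0,0,0]]]'; cat > loc.py <<'E'
from h import *
import sys
from scipy.spatial.transform import Rotation as Ro
def world_wrist(c,o):
    d=c['depth'];v,u=np.mgrid[:480,:640]
    P=np.stack([(u-c['cx'])/c['fx']*d,(v-c['cy'])/c['fy']*d,d],-1)
    T=c['T_tool_cam'];P=P@T[:3,:3].T+T[:3,3]
    W=P@Ro.from_quat(o['tool_rot']).as_matrix().T+o['eef_pos'];W[d==0]=np.nan
    return W
def totool(o,p):
    return Ro.from_quat(o['tool_rot']).inv().apply(np.asarray(p)-o['eef_pos'])*1000
E
python3 - <<'E'
from loc import *
c,o=snap('wrist');cv2.imwrite('pics/w1.png',c['img']);w=world_wrist(c,o)
print(o['eef_pos'],o['tool_rot'],o['joint_pos'].round(2))
m=(w[...,2]>0.1)&(w[...,2]<0.12)
n,l,st,ce=cv2.connectedComponentsWithStats(m.astype(np.uint8))
for i in range(1,n):
    if st[i,4]>100:
        p=w[l==i]; q=p.mean(0);(xy,r)=cv2.minEnclosingCircle((p[:,:2]*1000).astype(np.float32)); print(ce[i].round(),st[i,4],q.round(4),xy,r,np.median(p[:,2]),'tool',totool(o,q).round(1))
print('target tool',totool(o,[.4735,-.3455,.056]))
E
```

```text
clock: 0.85
eef_pos: [0.4798, -0.3435, 0.2263]
tool_rot: [0.98, 0.197, -0.002, -0.003]
ft_force: [-1.0, -0.3, 0.5]
grip_width: 0.0854
[ 0.47984257 -0.34345645  0.22630989] [ 0.98038374  0.19706972 -0.00195888 -0.00272148] [-0.62  0.43  0.26  1.41  0.    2.12]
[383. 144.] 1149 [ 0.5641 -0.3597  0.1109] (564.0377197265625, -360.3905334472656) 13.932076454162598 0.11116238465461299 tool [ 71.7  48.2 114.9]
[319. 242.] 918 [ 0.4739 -0.3453  0.1105] (472.8291320800781, -345.8780212402344) 13.878832817077637 0.11107009370301679 tool [-5.900e+00  1.000e-01  1.158e+02]
[400. 305.] 854 [ 0.4479 -0.4326  0.11  ] (446.4871520996094, -434.3879699707031) 14.18241024017334 0.11099729938985597 tool [-63.6  70.5 116. ]
[294. 336.] 799 [ 0.3827 -0.3586  0.1098] (380.19512939453125, -359.2184753417969) 14.092193603515625 0.11092446801859764 tool [-95.1 -22.8 116.9]
target tool [ -6.16807655   0.47433559 170.32789492]
```

```bash
python3 -m crank '[[[-6,0,50,0,0],[0,0,50,0,0],[0,0,0,0,0]]]'; python3 - <<'E'
from loc import *
c,o=snap('wrist');cv2.imwrite('pics/w2.png',c['img'])
print('target tool',totool(o,[.4735,-.3456,.056]),o['eef_pos'])
E
```

```text
clock: 1.27
eef_pos: [0.4689, -0.3479, 0.1248]
tool_rot: [0.981, 0.195, -0.003, -0.002]
ft_force: [-1.4, 0.1, 0.9]
grip_width: 0.0856
target tool [5.51040377e+00 2.60871684e-02 6.87848672e+01] [ 0.46887094 -0.34791684  0.12481081]
```

View pics/w2.png

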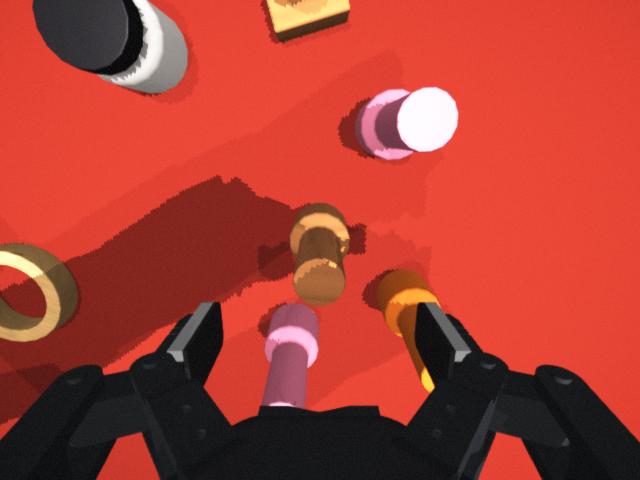

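The brown handle top at (320,285) is centred between the fingertips at (210,330) and (430,330). The neighbours are clear, so I descend and close.

```bash
python3 -m crank '[[[5,0,20,0,0],[0,0,20,0,0],[0,0,20,0,0],[0,0,8,0,0],[0,0,0,0,0]]]'; python3 - <<'E'
from loc import *
o=bot.get_obs()
print('target tool',totool(o,[.4735,-.3456,.056]),o['eef_pos'])
E
```

```text
clock: 1.95
eef_pos: [0.4804, -0.356, 0.073]
tool_rot: [0.981, 0.192, 0.006, 0.008]
ft_force: [0.3, 0.1, -0.3]
grip_width: 0.0854
target tool [ -2.57351491 -12.5594189   16.78615142] [ 0.48035614 -0.35603529  0.07303628]
```

The tool drifted 12 mm sideways, so I look before doing anything.

```bash
python3 - <<'E'
from loc import *
c,o=snap('wrist');cv2.imwrite('pics/w3.png',c['img'])
print(o['eef_pos'],o['tool_rot'],o['joint_pos'],o['joint_vel'].round(3),o['ft_force'])
o=bot.get_obs();print(o['eef_pos'],o['tool_rot'])
E
```

```text
[ 0.48035614 -0.35603529  0.07303628] [0.98139164 0.19174579 0.00609658 0.00817522] [-6.36802626e-01  5.25009323e-01 -1.32635944e-03  1.02416641e+00
 -2.04169570e-03  2.11886773e+00] [-0.005 -0.019  0.024  0.016 -0.001 -0.   ] [ 0.29548023  0.05169874 -0.28358652]
[ 0.48072787 -0.35626876  0.07352163] [0.98138709 0.19173901 0.0064688  0.00858414]
```

View pics/w3.png

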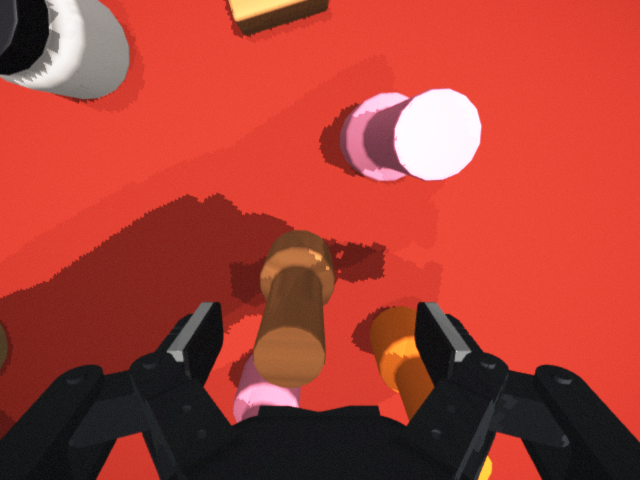

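The handle top has moved left in view to (290,355), so the drift is real. The gripper is still clear. I'll correct sideways, then descend in smaller steps.

```bash
python3 -m crank '[[[-2,-12,0,0,0],[0,0,0,0,0],[0,0,0,0,0]]]'; python3 - <<'E'
from loc import *
o=bot.get_obs()
print('target tool',totool(o,[.4735,-.3456,.056]),o['eef_pos'],o['joint_vel'].round(3))
E
```

```text
clock: 2.38
eef_pos: [0.4749, -0.3459, 0.076]
tool_rot: [0.981, 0.192, 0.008, 0.01]
ft_force: [-0.1, 0.4, -0.3]
grip_width: 0.0854
target tool [-1.40312958 -1.27543775 19.96693023] [ 0.47489707 -0.34592091  0.07600548] [ 0.003 -0.01  -0.01   0.006  0.001  0.001]
```

```bash
python3 -m crank '[[[-1,-1,22,0,0],[0,0,1,0,0]]]'; python3 - <<'E'
from loc import *
o=bot.get_obs()
print('target tool',totool(o,[.4735,-.3456,.056]),o['eef_pos'],o['joint_vel'].round(3), Ro.from_quat(o['tool_rot']).as_matrix()[:,2])
E
```

```text
clock: 2.62
eef_pos: [0.4746, -0.3459, 0.0534]
tool_rot: [0.981, 0.192, 0.008, 0.011]
ft_force: [0.2, -0.4, 0.7]
grip_width: 0.0855
target tool [-0.85769121 -0.62240217 -2.58536582] [ 0.47458145 -0.34589853  0.053441  ] [ 0.002 -0.024  0.044 -0.012 -0.001 -0.001] [ 0.02038756 -0.01756412 -0.99963786]
```

```bash
python3 -m crank '[[[0,0,0,0,255],[0,0,0,0,255],[0,0,0,0,255],[0,0,0,0,255],[0,0,0,0,255],[0,0,0,0,255]]]'; python3 - <<'E'
from loc import *
o=bot.get_obs()
print(o['eef_pos'],o['joint_vel'].round(3), Ro.from_quat(o['tool_rot']).as_matrix()[:,2],o['ft_torque'])
E
```

```text
clock: 3.38
eef_pos: [0.476, -0.3468, 0.0557]
tool_rot: [0.981, 0.192, 0.01, 0.012]
ft_force: [0.6, 0.0, 0.0]
grip_width: 0.0267
[ 0.47596888 -0.34681069  0.05566101] [-0.    -0.     0.002 -0.002 -0.     0.   ] [ 0.02317518 -0.01946265 -0.99954195] [ 0.10701122 -0.01294949  0.04600669]
```

Grip width is 27 mm on the 28 mm handle, so it holds. Next is the lift.

```bash
python3 -m crank '[[[0,0,-40,0,255],[0,0,-60,0,255],[0,0,-60,0,255],[0,0,0,0,255]]]'; cat > st.py <<'E'
from loc import *
o=bot.get_obs(); R=Ro.from_quat(o['tool_rot']).as_matrix()
print('eef',o['eef_pos'].round(4),'zax',R[:,2].round(4),'yaw',np.degrees(np.arctan2(R[1,0],R[0,0])).round(1),'j',o['joint_pos'].round(2),'f',o['ft_force'].round(1),'w',o['grip_width'].round(4))
if len(sys.argv)>1: print('tool mm',totool(o,[float(a) for a in sys.argv[1:4]]).round(1))
E
python3 st.py .5645 .1255 .18; python3 - <<'E'
from loc import *
c,o=snap('wrist');cv2.imwrite('pics/w4.png',c['img'])
c,o=snap('scene');cv2.imwrite('pics/s4.png',c['img'])
E
```

```text
clock: 3.88
eef_pos: [0.471, -0.343, 0.2173]
tool_rot: [0.981, 0.192, 0.007, 0.01]
ft_force: [0.5, -0.2, -1.8]
grip_width: 0.0265Traceback (most recent call last):
  File "st.py", line 3, in <module>
    print('eef',o['eef_pos'].round(4),'zax',R[:,2].round(4),'yaw',np.degrees(np.arctan2(R[1,0],R[0,0])).round(1),'j',o['joint_pos'].round(2),'f',o['ft_force'].round(1),'w',o['grip_width'].round(4))
                                                                                                                                                                            ^^^^^^^^^^^^^^^^^^^^^
AttributeError: 'float' object has no attribute 'round'
```

View pics/s4.png

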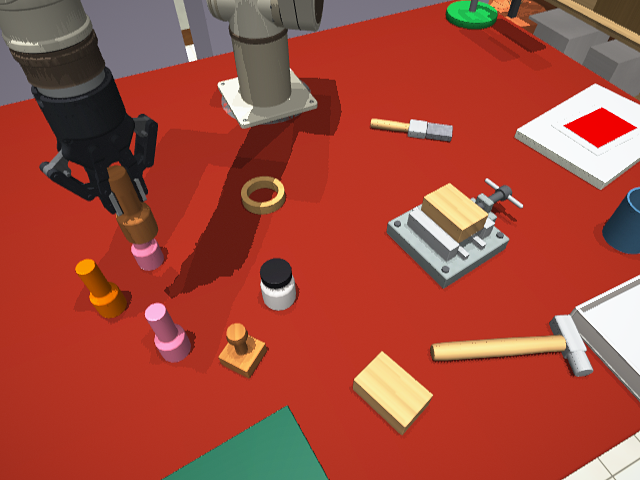

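View pics/w4.png

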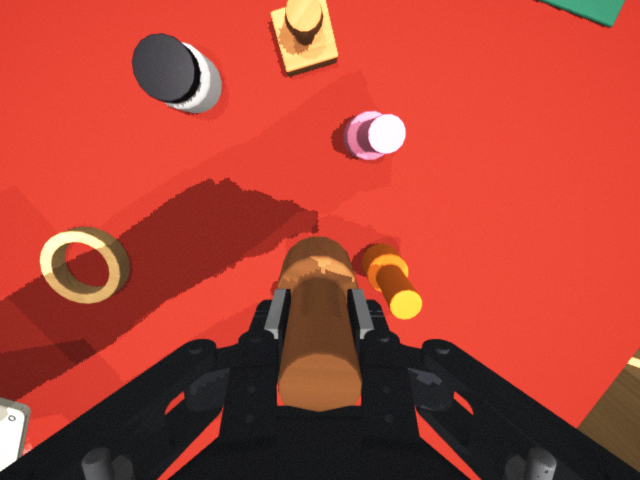

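The tapper is held straight at (320,320) in the wrist view, and the neighbours are undisturbed. Now I carry it towards the block.

```bash
sed -i "s/o\['grip_width'\].round(4)/round(float(o['grip_width']),4)/" st.py; python3 -m crank '[[[33,-50,0,0,255],[33,-50,0,0,255],[33,-50,0,0,255],[33,-50,0,0,255]]]'; python3 st.py .5645 .1255 .20
```

```text
clock: 4.47
eef_pos: [0.5113, -0.1032, 0.1987]
tool_rot: [0.982, 0.187, -0.004, 0.002]
ft_force: [0.7, -0.4, -2.2]
grip_width: 0.0267
eef [ 0.5113 -0.1032  0.1987] zax [-0.0068 -0.0049 -1.    ] yaw 21.5 j [-0.2   0.3   0.    1.28 -0.01  2.57] f [ 0.7 -0.4 -2.2] w 0.0267
tool mm [ 133.3 -193.3   -2.7]
```

```bash
python3 -m crank '[[[33,-48,-5,0,255],[33,-48,-5,0,255],[33,-48,-5,0,255],[20,-30,0,0,255],[0,0,0,0,255]]]'; python3 st.py .5645 .1255 .19
```

```text
clock: 5.1
eef_pos: [0.5515, 0.113, 0.1976]
tool_rot: [0.982, 0.19, -0.016, 0.001]
ft_force: [0.0, -0.7, -2.2]
grip_width: 0.0267
eef [0.5515 0.113  0.1976] zax [-0.032  -0.0073 -0.9995] yaw 21.9 j [ 0.2   0.41  0.15  1.35 -0.    2.96] f [ 0.  -0.7 -2.2] w 0.0267
tool mm [16.9 -6.8  7.1]
```

```bash
python3 -m crank '[[[17,-7,10,0,255],[0,0,15,0,255]]]'; python3 st.py .5655 .1255 .148; python3 - <<'E'
from loc import *
c,o=snap('wrist');cv2.imwrite('pics/w5.png',c['img'])
c,o=snap('scene');cv2.imwrite('pics/s5.png',cv2.resize(c['img'][60:300,360:640],(700,600)))
E
```

```text
clock: 5.35
eef_pos: [0.5623, 0.1247, 0.1682]
tool_rot: [0.982, 0.19, -0.019, 0.001]
ft_force: [-1.3, -0.8, -2.1]
grip_width: 0.0265
eef [0.5623 0.1247 0.1682] zax [-0.0374 -0.0097 -0.9993] yaw 21.9 j [ 0.22  0.45  0.15  1.3  -0.    2.98] f [-1.3 -0.8 -2.1] w 0.0265
tool mm [ 4.   0.5 20. ]
```

View pics/s5.png

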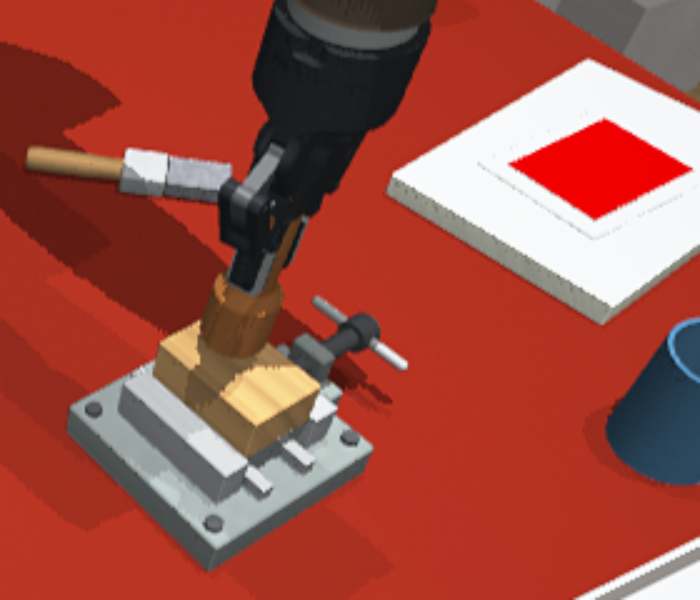

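View pics/w5.png

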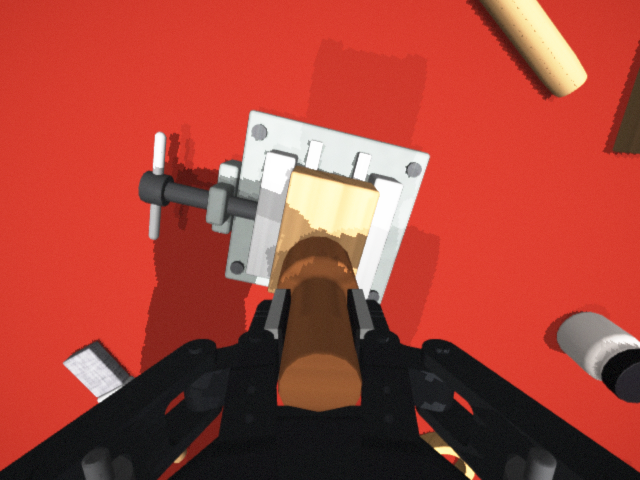

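The foot at (235,320) in the crop hangs about 20 mm above the block's middle. I'll go down gently and watch the force.

```bash
python3 -m crank '[[[5,0,8,0,255],[0,0,8,0,255]]]'; python3 st.py .5655 .1255 .134; python3 -m crank '[[[0,0,4,0,255],[0,0,4,0,255]]]'; python3 st.py .5655 .1255 .134
```

```text
clock: 5.7
eef_pos: [0.5637, 0.1233, 0.1498]
tool_rot: [0.982, 0.188, -0.022, 0.002]
ft_force: [0.3, -0.4, -1.6]
grip_width: 0.0265
eef [0.5637 0.1233 0.1498] zax [-0.0431 -0.0114 -0.999 ] yaw 21.7 j [ 0.22  0.47  0.12  1.27 -0.    2.98] f [ 0.3 -0.4 -1.6] w 0.0265
tool mm [ 3.2 -1.3 15.6]
clock: 5.95
eef_pos: [0.5637, 0.1232, 0.143]
tool_rot: [0.982, 0.188, -0.021, 0.001]
ft_force: [-1.6, -0.2, 3.7]
grip_width: 0.0268
eef [0.5637 0.1232 0.143 ] zax [-0.0412 -0.01   -0.9991] yaw 21.7 j [ 0.22  0.47  0.11  1.25 -0.    2.98] f [-1.6 -0.2  3.7] w 0.0268
tool mm [ 3.  -1.4  8.9]
```

Contact is at z≈0.148: the force rises by about 5 N and the block gives way. I continue down.

```bash
python3 -m crank '[[[0,0,4,0,255],[0,0,4,0,255]]]'; python3 st.py .5655 .1255 .134; python3 -m crank '[[[0,0,3,0,255],[0,0,3,0,255]]]'; python3 st.py .5655 .1255 .134;
```

```text
clock: 6.2
eef_pos: [0.5635, 0.1231, 0.136]
tool_rot: [0.982, 0.188, -0.02, 0.001]
ft_force: [-1.3, 0.9, 4.3]
grip_width: 0.0268
eef [0.5635 0.1231 0.136 ] zax [-0.0394 -0.0096 -0.9992] yaw 21.7 j [ 0.22  0.48  0.1   1.23 -0.    2.98] f [-1.3  0.9  4.3] w 0.0268
tool mm [ 2.8 -1.4  1.8]
clock: 6.45
eef_pos: [0.5638, 0.1233, 0.134]
tool_rot: [0.982, 0.188, -0.018, 0.001]
ft_force: [-8.0, -1.8, 24.8]
grip_width: 0.0266
eef [0.5638 0.1233 0.134 ] zax [-0.0357 -0.0089 -0.9993] yaw 21.7 j [ 0.22  0.48  0.09  1.22 -0.    2.98] f [-8.  -1.8 24.8] w 0.0266
tool mm [ 2.4 -1.4 -0.1]
```

It stops hard at the expected height, with 25 N on the wrist. I press once more to be sure, then lift and measure.

```bash
python3 -m crank '[[[0,0,4,0,255],[0,0,4,0,255]]]'; python3 st.py; python3 -m crank '[[[0,0,-20,0,255],[0,0,-40,0,255],[0,0,-20,0,255]]]'; python3 st.py .44 -.24 .19; python3 - <<'E'
from loc import *
c,o=snap('scene');cv2.imwrite('pics/s6.png',cv2.resize(c['img'][60:300,360:640],(700,600)))
w=cloud(c)
c2,o=snap('wrist');w2=world_wrist(c2,o);cv2.imwrite('pics/w6.png',c2['img'])
a=np.radians(8.8);ca,sa=np.cos(a),np.sin(a)
for n,W in (('scene',w),('wrist',w2)):
    d=W[...,:2]-[.5645,.1255]; x=d@[ca,sa]; y=d@[-sa,ca]
    m=(x>.0)&(x<.042)&(abs(y)<.026)&(W[...,2]<.11); print(n,m.sum(),np.nanmedian(W[...,2][m]))
E
```

```text
clock: 6.7
eef_pos: [0.5636, 0.1234, 0.1339]
tool_rot: [0.982, 0.188, -0.016, 0.001]
ft_force: [-8.5, -1.0, 22.4]
grip_width: 0.027
eef [0.5636 0.1234 0.1339] zax [-0.0302 -0.0079 -0.9995] yaw 21.7 j [ 0.22  0.47  0.08  1.21 -0.    2.98] f [-8.5 -1.  22.4] w 0.027
clock: 7.08
eef_pos: [0.5646, 0.1232, 0.2124]
tool_rot: [0.982, 0.188, -0.018, 0.002]
ft_force: [0.8, 0.4, -1.7]
grip_width: 0.0264
eef [0.5646 0.1232 0.2124] zax [-0.0351 -0.0105 -0.9993] yaw 21.7 j [ 0.22  0.43  0.23  1.4  -0.    2.98] f [ 0.8  0.4 -1.7] w 0.0264
tool mm [-249.   291.6   30.5]
scene 626 0.07704802987407977
wrist 3003 0.0792709999710306
```

View pics/s6.png

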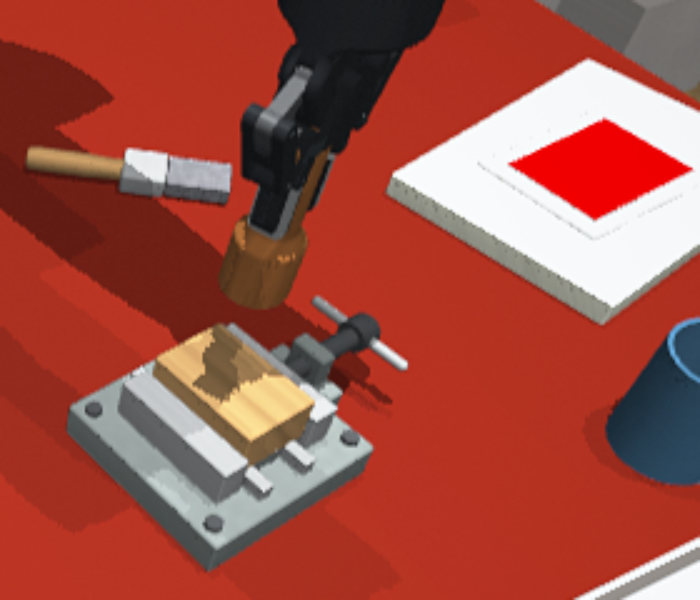

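The block now sits low between the jaws, at about (235,390) in the crop. Its top reads 77 to 79 mm against 78 home. Next I carry the tapper to the free spot near (0.44, -0.24).

```bash
python3 -m crank '[[[-35,42,0,0,255],[-35,42,0,0,255],[-35,42,0,0,255],[-35,42,0,0,255],[-35,42,0,0,255],[-35,42,0,0,255],[0,0,0,0,255]]]'; python3 st.py .44 -.24 .12
```

```text
clock: 8.05
eef_pos: [0.4578, -0.1967, 0.2056]
tool_rot: [0.982, 0.19, -0.024, 0.0]
ft_force: [0.2, 0.2, -1.1]
grip_width: 0.0265
eef [ 0.4578 -0.1967  0.2056] zax [-0.0476 -0.0099 -0.9988] yaw 21.9 j [-0.39  0.28 -0.01  1.32 -0.03  2.37] f [ 0.2  0.2 -1.1] w 0.0265
tool mm [-28.5  34.3  86.8]
```

```bash
python3 -m crank '[[[-28,34,0,0,255],[0,0,45,0,255],[0,0,45,0,255],[0,0,0,0,255]]]'; python3 st.py .44 -.24 .056;  python3 - <<'E'
from loc import *
c,o=snap('scene');cv2.imwrite('pics/s7.png',cv2.resize(c['img'][150:400,60:400],(800,588)))
E
```

```text
clock: 8.55
eef_pos: [0.439, -0.238, 0.1098]
tool_rot: [0.981, 0.19, -0.026, -0.002]
ft_force: [0.1, -0.2, -1.5]
grip_width: 0.0268
eef [ 0.439  -0.238   0.1098] zax [-0.0514 -0.0062 -0.9987] yaw 21.9 j [-0.48  0.36 -0.16  1.09 -0.03  2.28] f [ 0.1 -0.2 -1.5] w 0.0268
tool mm [ 2.9  3.  53.7]
```

View pics/s7.png

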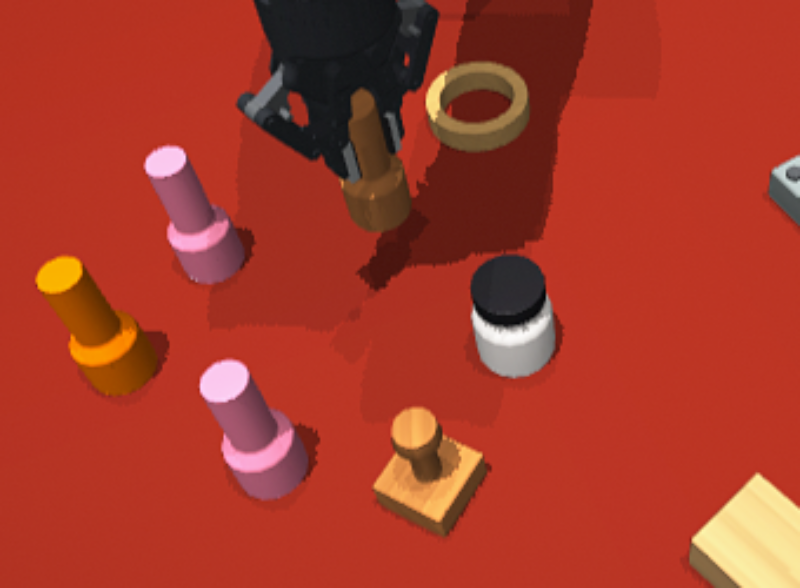

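The spot is clear: the tapper is at (377,190) in the crop, and the pot, ring and pinks are well away. I lower it until it touches.

```bash
python3 -m crank '[[[0,0,20,0,255],[0,0,16,0,255],[0,0,5,0,255]]]'; python3 st.py .44 -.24 .056; python3 -m crank '[[[0,0,4,0,255],[0,0,3,0,255]]]'; python3 st.py .44 -.24 .056
```

```text
clock: 8.98
eef_pos: [0.4445, -0.2394, 0.0756]
tool_rot: [0.981, 0.192, -0.02, 0.003]
ft_force: [0.3, 0.8, -1.5]
grip_width: 0.0266
eef [ 0.4445 -0.2394  0.0756] zax [-0.0381 -0.0127 -0.9992] yaw 22.1 j [-0.48  0.39 -0.21  0.99 -0.03  2.28] f [ 0.3  0.8 -1.5] w 0.0266
tool mm [-3.6 -1.1 19.8]
clock: 9.22
eef_pos: [0.4464, -0.2398, 0.0708]
tool_rot: [0.981, 0.192, -0.018, 0.004]
ft_force: [-0.2, 0.2, -1.0]
grip_width: 0.0264
eef [ 0.4464 -0.2398  0.0708] zax [-0.0341 -0.0146 -0.9993] yaw 22.2 j [-0.48  0.4  -0.22  0.98 -0.03  2.28] f [-0.2  0.2 -1. ] w 0.0264
tool mm [-5.5 -2.2 15. ]
```

The tool's tilt is recovering row by row here: now (-.034,-.015), against (+.023,-.019) at the grasp. A few slow rows will level the tapper before touchdown.

```bash
python3 -m crank '[[[-1,0,1,0,255],[-1,0,1,0,255],[-1,0,1,0,255],[-1,0,1,0,255],[-1,0,1,0,255],[-1,0,1,0,255],[-1,0,1,0,255],[-1,0,1,0,255],[-1,0,1,0,255],[-1,0,1,0,255]]]'; python3 st.py .44 -.24 .056
```

```text
clock: 10.48
eef_pos: [0.4366, -0.2444, 0.0614]
tool_rot: [0.981, 0.192, -0.018, 0.004]
ft_force: [0.2, -0.4, -1.6]
grip_width: 0.0269
eef [ 0.4366 -0.2444  0.0614] zax [-0.0328 -0.0154 -0.9993] yaw 22.2 j [-0.49  0.4  -0.25  0.95 -0.03  2.26] f [ 0.2 -0.4 -1.6] w 0.0269
tool mm [ 5.  -2.8  5.3]
```

The levelling stopped, and the remaining tilt is about 3°. The foot is wide, so pressing lightly and releasing will set it flat.

```bash
python3 -m crank '[[[0,0,4,0,255],[0,0,2,0,255]]]'; python3 st.py; python3 -m crank '[[[0,0,3,0,255],[0,0,2,0,255]]]'; python3 st.py
```

```text
clock: 10.72
eef_pos: [0.4365, -0.2446, 0.056]
tool_rot: [0.981, 0.192, -0.017, 0.005]
ft_force: [-4.9, 2.1, 14.1]
grip_width: 0.0262
eef [ 0.4365 -0.2446  0.056 ] zax [-0.0323 -0.0156 -0.9994] yaw 22.2 j [-0.49  0.41 -0.25  0.93 -0.03  2.26] f [-4.9  2.1 14.1] w 0.0262
clock: 10.98
eef_pos: [0.4364, -0.2446, 0.056]
tool_rot: [0.981, 0.192, -0.017, 0.005]
ft_force: [-3.5, 2.6, 11.1]
grip_width: 0.0263
eef [ 0.4364 -0.2446  0.056 ] zax [-0.0304 -0.0164 -0.9994] yaw 22.2 j [-0.49  0.4  -0.26  0.93 -0.03  2.26] f [-3.5  2.6 11.1] w 0.0263
```

It's on the table, with 11 N of support. I open in stages.

```bash
python3 -m crank '[[[0,0,0,0,175],[0,0,0,0,165],[0,0,0,0,150],[0,0,0,0,130]]]'; python3 st.py; python3 -m crank '[[[0,0,0,0,60],[0,0,0,0,0],[0,0,0,0,0],[0,0,0,0,0]]]'; python3 st.py;  python3 - <<'E'
from loc import *
c,o=snap('scene');cv2.imwrite('pics/s8.png',cv2.resize(c['img'][150:400,60:400],(800,588)))
c,o=snap('wrist');cv2.imwrite('pics/w8.png',c['img'])
E
```

```text
clock: 11.48
eef_pos: [0.4371, -0.2449, 0.0563]
tool_rot: [0.981, 0.193, -0.016, 0.006]
ft_force: [0.4, -0.5, 0.4]
grip_width: 0.0415
eef [ 0.4371 -0.2449  0.0563] zax [-0.0289 -0.0173 -0.9994] yaw 22.2 j [-0.49  0.4  -0.26  0.93 -0.03  2.26] f [ 0.4 -0.5  0.4] w 0.0415
clock: 11.98
eef_pos: [0.437, -0.2449, 0.0559]
tool_rot: [0.981, 0.192, -0.016, 0.006]
ft_force: [0.0, -0.5, -1.2]
grip_width: 0.0856
eef [ 0.437  -0.2449  0.0559] zax [-0.0295 -0.017  -0.9994] yaw 22.2 j [-0.49  0.4  -0.26  0.93 -0.03  2.26] f [ 0.  -0.5 -1.2] w 0.0856
```

View pics/s8.png

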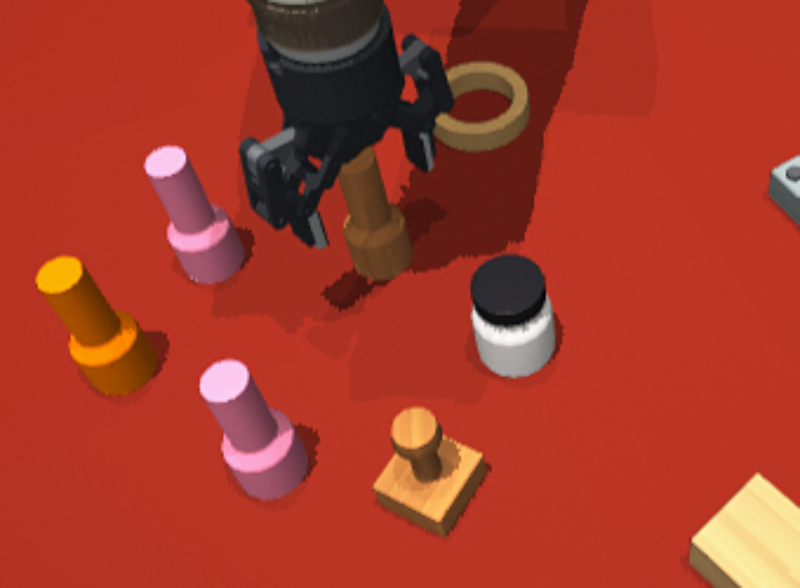

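View pics/w8.png

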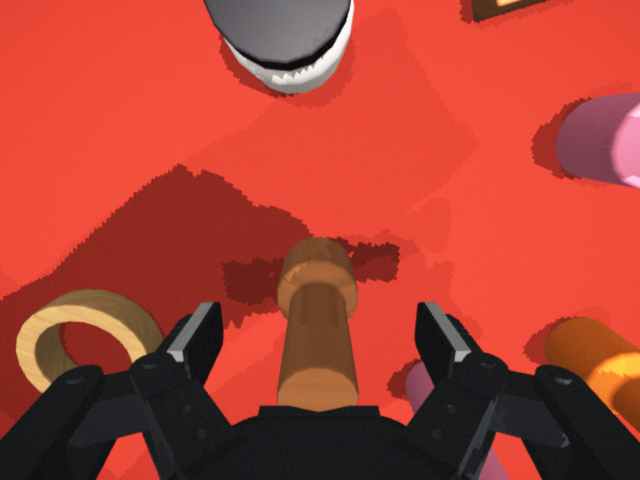

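The tapper stands free between the open fingers, at (380,225) in the scene crop. I retreat straight up in small steps.

```bash
python3 -m crank '[[[0,0,-20,0,0],[0,0,-20,0,0]]]'; python3 st.py .437 -.245 .2; python3 -m crank '[[[0,0,-25,0,0],[0,0,-50,0,0],[0,0,-50,0,0],[0,0,0,0,0]]]'; python3 st.py
```

```text
clock: 12.32
eef_pos: [0.4367, -0.2434, 0.095]
tool_rot: [0.981, 0.192, -0.018, 0.004]
ft_force: [-0.0, 0.3, 0.6]
grip_width: 0.0857
eef [ 0.4367 -0.2434  0.095 ] zax [-0.0335 -0.0149 -0.9993] yaw 22.2 j [-0.49  0.36 -0.2   1.03 -0.03  2.26] f [-0.   0.3  0.6] w 0.0857
tool mm [  -4.2    1.7 -104.9]
clock: 12.82
eef_pos: [0.4413, -0.2416, 0.2249]
tool_rot: [0.981, 0.192, -0.017, 0.005]
ft_force: [0.2, 0.4, -0.5]
grip_width: 0.0856
eef [ 0.4413 -0.2416  0.2249] zax [-0.0317 -0.0158 -0.9994] yaw 22.2 j [-0.48  0.27  0.02  1.35 -0.03  2.27] f [ 0.2  0.4 -0.5] w 0.0856
```

```bash
python3 -m crank '[[[-50,0,0,0,0],[-50,0,0,0,0],[0,0,0,0,0]]]'; python3 - <<'E'
from loc import *
for n in ('scene','top'):
    c,o=snap(n);cv2.imwrite(f'pics/{n}9.png',c['img']);w=cloud(c)
    a=np.radians(8.8);ca,sa=np.cos(a),np.sin(a)
    d=w[...,:2]-[.5645,.1255]; x=d@[ca,sa]; y=d@[-sa,ca]
    m=(abs(x)<.04)&(abs(y)<.024)&(w[...,2]<.11); print(n,m.sum(),np.nanmedian(w[...,2][m]))
    for xx in ((-.04,-.02),(.02,.04)): 
        for yy in ((-.024,-.01),(.01,.024)):
            k=m&(x>xx[0])&(x<xx[1])&(y>yy[0])&(y<yy[1]);print(xx,yy,np.nanmedian(w[...,2][k]).round(4))
    r=np.hypot(w[...,0]-.437,w[...,1]+.245)
    k=(r<.03)&(w[...,2]>.1)&(w[...,2]<.12);p=w[k];print('tapper top',len(p),p.mean(0) if len(p) else 0,np.median(p[:,2]),p[:,2].std())
    k=(r<.04)&(w[...,2]>.037)&(w[...,2]<.043);p=w[k]
    if len(p): print('foot',len(p),cv2.minEnclosingCircle((p[:,:2]*1000).astype(np.float32)))
E
```

```text
clock: 13.2
eef_pos: [0.3466, -0.2796, 0.2266]
tool_rot: [0.981, 0.194, -0.018, 0.004]
ft_force: [0.3, -0.5, -0.9]
grip_width: 0.0855
scene 1023 0.07708630474330558
(-0.04, -0.02) (-0.024, -0.01) 0.077
(-0.04, -0.02) (0.01, 0.024) 0.0772
(0.02, 0.04) (-0.024, -0.01) 0.0771
(0.02, 0.04) (0.01, 0.024) 0.0773
tapper top 247 [ 0.43585354 -0.24701138  0.10813809] 0.10906889189507214 0.002646116952873469
foot 134 ((433.7503356933594, -247.20323181152344), 21.75398063659668)
top 1057 0.0772795823545603
(-0.04, -0.02) (-0.024, -0.01) 0.0772
(-0.04, -0.02) (0.01, 0.024) 0.077
(0.02, 0.04) (-0.024, -0.01) 0.0773
(0.02, 0.04) (0.01, 0.024) 0.0773
tapper top 191 [ 0.43059243 -0.24354     0.10862273] 0.10882167785572032 0.0025381473263777275
foot 90 ((430.87640380859375, -243.57142639160156), 21.5806827545166)
```

View pics/scene9.png

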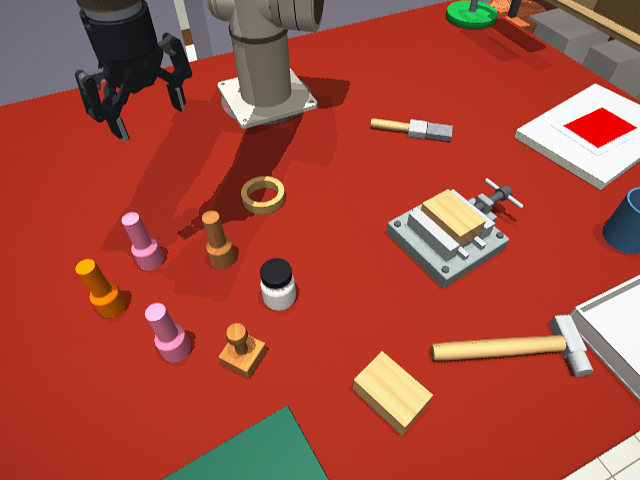

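The tapper stands upright at (218,240), and the block is level and down. The four corners of its top agree within 0.3 mm. I'm handing in.

```bash
python3 - <<'E'
from workcell import bot
print(bot.job_done())
E
```

```text
the job is handed in; nothing more can be done
None
```

The job is handed in at about 13 s of the 48 s allowed. I gripped the brown round tapper by its handle and pushed the block down with its foot until it stopped hard. I then stood the tapper on a free spot near (0.433, -0.245) and let go.

- **Block:** its top came down about 14.6 mm. Just after the push, one scene and one wrist reading gave 77.0 and 79.3 mm. At the end both fixed cameras read about 77.2 mm, level across all four corners to 0.3 mm. Those cameras read about 1.5 mm low on the jaw tops, so this fits the 78 mm home height. The wrist read about 25 N at the stop, and pressing again moved nothing. I did not test directly that the parallels no longer slide.
- **Tapper:** it stands upright. Its top is at about 109 mm, and the top and foot centres agree within about 2 mm. The gripper is open and well clear.
- **What went wrong on the way:**
  - The arm drifted about 12 mm sideways on the first descent, which I corrected before gripping.
  - The tool was tilted up to about 3°, and small moves could not remove that. The tapper settled flat when released.
- **Other objects:** nothing else was seen to move, including the orange and pink look-alikes.

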